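# Pin a casting mould on the vibrating table and hold its cover half open

### The job

Get the hinged aluminium casting mould ready for pouring: pick it up, lower it (do not drop it) onto the vibrating table so that the two locating pins go through the holes in its backplate and it sits flush on the bed with its tongue on the robot's side, and let go of it. Then take the cover by its tongue, swing it up half open, to 45 degrees, and finish while still holding it there, so that I can pour resin in under it while it keeps the dust out; it drops shut if you let go. Keep the mould flush on its pins, and leave everything else on the bench where it stands.

Things in the scene. Friction and masses are not known exactly. Their poses are not given: they have to be found in the camera images.
- mould: Loose bare-aluminium mould, 0.6-0.9 kg with cover. Backplate 190 x 64 x 8 mm (x, y, z), centred on it a cavity block 130 x 64 x 30: sides to grip 64 mm apart, 38 mm high. Holed ears 30 mm long at both ends. Shut cover on top, 58 wide, up to z = 46. Origin: centre of underside, z up, -x to the tongue, +x to the hinge. Starts flat on the table (z = 0), shut, tongue roughly towards the robot.
- hole_front (a point): Centre, at the underside, of the hole in the ear at the tongue end (mould x = -80 mm): 14 mm diameter, 8 mm deep, through.
- hole_rear (a point): Centre, at the underside, of the hole in the ear at the hinge end (mould x = +80 mm): 11 mm diameter, 8 mm deep, through.
- cover_angle (a joint): Opening of the cover (aluminium, 8 mm thick, 0.16 kg): 0 shut, grows as the tongue swings up, 0.785 = 45 degrees, at most 1.75. Almost frictionless: below about 90 degrees it falls shut when let go.
- tongue (a point): Grip point on the cover's tongue, moves with it: bar 20 mm wide (y), 8 thick (z), standing out 45 mm beyond the block above the front ear. The point is 156 mm from the hinge axis, 19 mm short of the tip, at half thickness; shut, at mould x = -90, z = 42 mm, with 30 mm of air below. x points to the hinge, y along its axis, z out of the cover's top. Pinched across y, it turns between the fingers.
- hinge (a point): Middle of the cover's hinge axis, at mould x = +66, z = 38 mm (level with the cover's lower face); the axis runs along mould y. Axes as tongue.
- shaker: Vibrating table, fixed: steel bed plate 250 x 210 mm (x, y), its flat top 60 mm above the origin, on rubber mounts over a grey base, a low sloping control panel out to x = -170 mm on the robot's side. Two steel locating pins stand on the bed. Origin: centre of underside, on the table; z up; +x roughly away from the robot.
- pin_front (a point): Foot of the front locating pin (bed x = -80 mm, y = 0, on the bed's top face): 12 mm diameter, 16 mm high with a tapered nose over its last 6 mm. The mould's tongue-end hole goes over it.
- pin_rear (a point): Foot of the rear locating pin (bed x = +80 mm, y = 0, on the bed's top face): 9 mm diameter, 16 mm high, tapered nose over its last 5.5 mm; the mould's hinge-end hole goes over it. The mould does not seat the wrong way round.
- mix_cup: Bystander: clear mixing cup, 94 mm across, 118 mm high, behind the vibrating table. Origin at the centre of its underside.
- stick_cup: Bystander: clear cup full of wooden stir sticks, 84 mm across, about 150 mm high. Origin at the centre of its underside.
- tin: Bystander: round metal tin, 91 mm across, 100 mm high. Origin at the centre of its underside.
- pigment: Bystander: small pigment bottle, 38 mm across, 105 mm high, behind the vibrating table. Origin at the centre of its underside.
- tint: Bystander: small tint bottle, 38 mm across, 105 mm high, beyond the hinge end of the mould's first place. Origin at the centre of its underside.
- syringe: Bystander: syringe lying flat, 140 mm long, 40 mm wide over its flange, 22 mm high, beyond the hinge end of the mould's first place. Origin under the middle of its barrel.
- spare_plate: Bystander: plain spare aluminium plate 150 x 50 x 8 mm with two small holes, lying flat; not the mould. Origin at the centre of its underside.

How it is judged:
By the outcome, as a careful person would: the job done as asked, in the order asked, and still so for the second after the job is handed in, while the arm keeps its last pose, push and grip.
It also fails if it takes over 58 s, if anything falls off the work surface, if the arm or the gripper's body presses on something with over 40 N, if the wrist force passes 120 N, or if a joint passes its speed limit or range.

### The arm

A 6-joint arm with a two-finger parallel gripper is mounted at the origin on the work surface. World frame = base frame: x ahead of the robot, y to its left, z up, the work surface at z = 0. Lengths are in m, angles in rad, forces in N, time in s.
With the tool pointing down it reaches from about 0.375 to 0.9 m from the base axis. Payload 3.1 kg.
Tool frame: the origin (TCP) lies at the centre of the arm's flange, where the gripper is bolted on; the fingertips stand 173 mm ahead of it and the grasp point (between the pads) lies 155 mm ahead of it; z points along the fingers, x is the direction in which the jaws open and shut, and the axes are right-handed (so a half turn about z gives the same grasp; the last joint's range is limited). The gripper opens to 85 mm and grips with 20 to 120 N. Pads are 22 mm wide; open, the fingers measure 114 mm over their backs; the gripper's body (76 mm by 85 mm) begins 54 mm behind the grasp point. The pads swing forward as they close: fully open they stand 13 mm farther back than shut.
Start: joints at [-1.526, 0.527, 1.433, -0, 1.181, -0.178], TCP at [0.138, -0.61, 0.405] pointing down, gripper open.
Joint ranges: [-3.08, 3.08], [-0.75, 2.2], [0.22, 2.44], [-1.43, 4.57], [0, 2.65], [-2.85, 2.85]. Speed limits (rad/s): [2.79, 2.79, 3.14, 3.14, 3.14, 3.14].

### API

Orientations are given as a unit quaternion [x, y, z, w].
In Python, from station import manip gives the robot as it stands.
- The arm moves only by the shell command python3 -m jog 'ROWS' [OPENING] [FORCE]. ROWS is JSON, a list that holds one entry, the list of rows, each a list of 4 numbers: the shift along the world's x, y, z in mm, then the turn about the world's z in degrees. A call has exactly 8 rows; each row shifts and turns the commanded pose from where the row before left it; what a row does not reach is not made up. A row lasts 1/8 s, in which the tool goes at most 62.5 mm and 10.7 degrees, less where a joint would pass 70% of its speed; a pose out of reach is approached as far as the arm can. A call is refused whole if a number of a shift passes 62.5 or a number of a turn 10.7, either way. A call with a gripper value outside its range is refused whole. OPENING is the opening in per cent of the stroke, from 0 (shut) to 100 (fully open), set as the call begins (- or left out, the last holds). The fingers move at their own pace and stop on an object; FORCE is the grip in N (left out, the last holds). Time passes only in rows, so rows that do not move let the fingers close, or fill a call up. It gives the time, the measured TCP pose, the force and the opening at its end, in the units of the state.
- manip.sense(): the state, without advancing time (a new reading comes with each control period).
- manip.snapshot(name): name is "side" or "top"; returns the picture (420x560x3 uint8, red, green, blue); there is no depth.
- manip.camera_info(name): a dict with "fx", "fy", "cx", "cy" (pixels), "R" (3x3) and "t" (3): a world point X has camera coordinates R X + t. Camera axes: x right, y down, z forward; pixel columns grow to the right and rows downward; lengths in m; the calibration is good to about 2 mm. A picture is of the moment at which its call begins. camera_info takes no time and is no camera call.
- manip.sign_off(): hands the job in, once; it reports no verdict.
The state is a dict: "t": time; "q": joint angles; "qd": joint speeds; "tau": joint torques, N m; "tcp_pos": TCP position; "tool_rot": TCP orientation; "force": force on the tool from outside, world axes, zero at the start; "ft_torque": the same for the moment, N m; "finger_gap": opening from 0.0 (shut) to 1.0 (fully open).
Only numpy, scipy, OpenCV 4.12 (cv2) and the standard library are available. Lean on these libraries where they do the work, as an engineer would, in place of code of your own. Each camera call takes 0.05 s, during which the arm holds its last target. There are 200 camera calls.

## Working session

There is one attempt and no reset: what is moved stays moved. The work goes in short steps, Python scripts to look and compute and a shell command to move; the robot and the scene stay as the last step left them, time stands still between calls to the robot, and variables do not carry over. Pictures are saved under pics/ and viewed, about 8 in all and at most 12, crops included, and the job is handed in when it is done.

```bash
ls; mkdir -p pics
python3 - <<'E'
from station import manip
import cv2, numpy as np
s=manip.sense(); print({k:np.round(v,3).tolist() for k,v in s.items()})
a=manip.snapshot("top"); b=manip.snapshot("side")
cv2.imwrite("pics/top0.png",a[...,::-1]); cv2.imwrite("pics/side0.png",b[...,::-1])
for n in("top","side"):print(n,manip.camera_info(n))
E
```

```text
pics
{'t': 0.0, 'q': [-1.527, 0.528, 1.434, 0.0, 1.181, -0.179], 'qd': [-0.0, -0.0, -0.001, -0.002, 0.002, -0.0], 'tau': [-0.002, -44.235, -17.803, -0.0, 0.009, -0.0], 'tcp_pos': [0.138, -0.609, 0.404], 'tool_rot': [0.781, -0.624, -0.001, -0.001], 'force': [-0.516, -0.295, -0.508], 'ft_torque': [0.007, -0.039, -0.006], 'finger_gap': 1.001}
top {'fx': 493.57714040462173, 'fy': 493.57714040462173, 'cx': 272.0595993717273, 'cy': 215.67887490850214, 'R': array([[-0.01016332, -0.99994322, -0.0032022 ],
       [-0.98391906,  0.01057144, -0.17830178],
       [ 0.17832551,  0.00133857, -0.98397064]]), 't': array([0.00412203, 0.52432995, 1.45601292])}
side {'fx': 445.34536991573947, 'fy': 445.34536991573947, 'cx': 284.28027615442585, 'cy': 207.69390840909156, 'R': array([[-0.94112642, -0.33803614,  0.00355543],
       [-0.17328868,  0.47336921, -0.86365075],
       [ 0.29026213, -0.81342065, -0.5040781 ]]), 't': array([0.50013267, 0.1380371 , 1.12820707])}
```

View pics/top0.png

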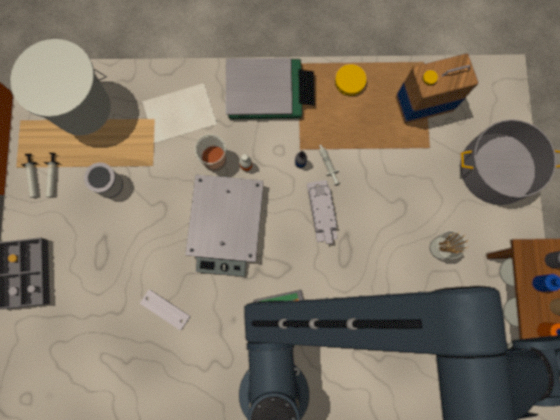

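View pics/side0.png

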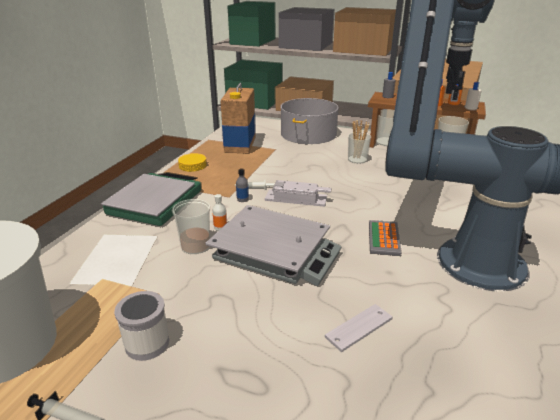

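The mould is at about (322,213) in the top view. The shaker bed is at (227,217), with its panel towards the robot. I'll enlarge both from the top view.

Run:
```python
import cv2, numpy as np
a=cv2.imread("pics/top0.png")
l=cv2.resize(a[165:285,180:276],None,fx=5,fy=5,interpolation=cv2.INTER_CUBIC)
r=cv2.resize(a[175:250,300:345],None,fx=8,fy=8,interpolation=cv2.INTER_CUBIC)
im=np.zeros((600,800,3),np.uint8); im[:600,:480]=l; rr=r[:600,:320]; im[:600,480:480+rr.shape[1]]=rr[:, :320]
cv2.imwrite("pics/crop1.png",im)
```

```text
(no output)
```

View pics/crop1.png

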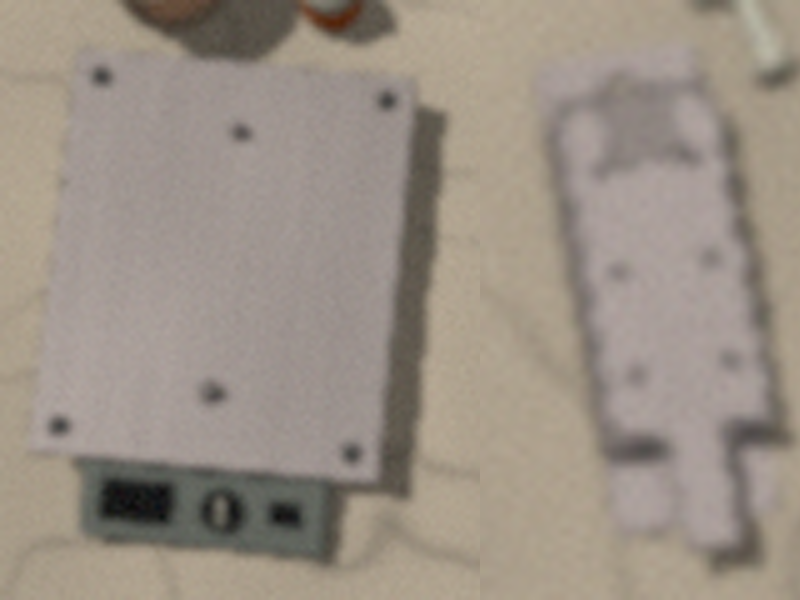

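```bash
cat > h.py <<'E'
from station import manip
import cv2, numpy as np
def avg(name,n=4): return np.mean([manip.snapshot(name).astype(np.float32) for _ in range(n)],0)
def ray(name,uv,z):
    c=manip.camera_info(name); R=np.array(c["R"]); t=np.array(c["t"])
    uv=np.atleast_2d(uv).astype(float)
    d=np.c_[(uv[:,0]-c["cx"])/c["fx"],(uv[:,1]-c["cy"])/c["fy"],np.ones(len(uv))]@R
    C=-R.T@t; return C+d*((z-C[2])/d[:,2])[:,None]
def proj(name,X):
    c=manip.camera_info(name); p=np.atleast_2d(X)@np.array(c["R"]).T+np.array(c["t"])
    return np.c_[c["fx"]*p[:,0]/p[:,2]+c["cx"],c["fy"]*p[:,1]/p[:,2]+c["cy"]]
E
python3 - <<'E'
from h import *
np.set_printoptions(precision=4,suppress=True)
A=avg("top"); cv2.imwrite("pics/topavg.png",A[...,::-1])
B=cv2.resize(A,None,fx=4,fy=4,interpolation=cv2.INTER_CUBIC)
d=B[...,0]-B[...,2]   # r-b
print("r-b bg",np.median(d[4*255:4*265,4*330:4*345]),"bed",np.median(d[4*200:4*230,4*210:4*240]),"mould",d[4*205,4*320])
m=((d<11)&(B.mean(2)>105)).astype(np.uint8)
def comp(x,y,w,h):
    s=np.zeros_like(m); s[4*y:4*(y+h),4*x:4*(x+w)]=m[4*y:4*(y+h),4*x:4*(x+w)]
    s=cv2.morphologyEx(s,cv2.MORPH_CLOSE,np.ones((13,13)))
    c=max(cv2.findContours(s,0,cv2.CHAIN_APPROX_NONE)[0],key=cv2.contourArea); return (c[:,0,:]+.5)/4-.5
c=comp(183,170,90,95); P=ray("top",c,.06)[:,:2]
r=cv2.minAreaRect((P*1000).astype(np.float32)); print("bed",r)
# crop pins and screws
S=np.array([[101,76],[387,100],[58,426],[351,453],[240,132],[212,393]])/5+[180,165]-.4
w=ray("top",S,.06); print("screws/pins",w,w[:4].mean(0)); 
print("pinmid",w[4:].mean(0),"yaw",np.degrees(np.arctan2(*(w[4]-w[5])[[1,0]])),np.linalg.norm(w[4]-w[5]))
c=comp(303,170,40,82); P=ray("top",c,.046)[:,:2]*1000
r=cv2.minAreaRect(P.astype(np.float32)); print("mould",r)
S=np.array([[618,270],[710,257],[637,374],[730,359],[715,545]])/8+[300-60,175]-.44
w=ray("top",S,.046); print("cover",w,w[:4].mean(0)); f=(w[:2].mean(0)-w[2:4].mean(0)); print(np.degrees(np.arctan2(f[1],f[0])), "C",ray("top",[[272,215]],1.47))
V=cv2.resize(A[175:250,300:345],None,fx=8,fy=8,interpolation=cv2.INTER_CUBIC)
mm=cv2.resize(m[700:1000,1200:1380]*255,(360,600)); 
out=np.zeros((600,720,3)); out[:,:360]=V; out[:,360:]=mm[...,None]; cv2.imwrite("pics/crop2.png",out[...,::-1])
E
```

```text
r-b bg 31.13498 bed 14.908264 mould 16.629562
bed ((403.969482421875, 65.30298614501953), (11.634895324707031, 12.064834594726562), 44.65784454345703)
screws/pins [[0.636  0.2186 0.06  ]
 [0.619  0.0436 0.06  ]
 [0.4212 0.2409 0.06  ]
 [0.4032 0.0661 0.06  ]
 [0.5999 0.1333 0.06  ]
 [0.44   0.1491 0.06  ]] [0.5198 0.1423 0.06  ]
pinmid [0.5199 0.1412 0.06  ] yaw -5.644141294132501 0.16066900261403433
mould ((475.9635925292969, -181.02871704101562), (13.535441398620605, 29.159629821777344), 72.97118377685547)
cover [[ 0.546  -0.1383  0.046 ]
 [ 0.5506 -0.1736  0.046 ]
 [ 0.5056 -0.1445  0.046 ]
 [ 0.511  -0.18    0.046 ]
 [ 0.4399 -0.1721  0.046 ]] [ 0.5283 -0.1591  0.046 ]
8.922681480864254 C [[ 0.2666 -0.0033  1.47  ]][ WARN:0@2.401] global loadsave.cpp:1063 imwrite_ Unsupported depth image for selected encoder is fallbacked to CV_8U.
```

View pics/crop2.png

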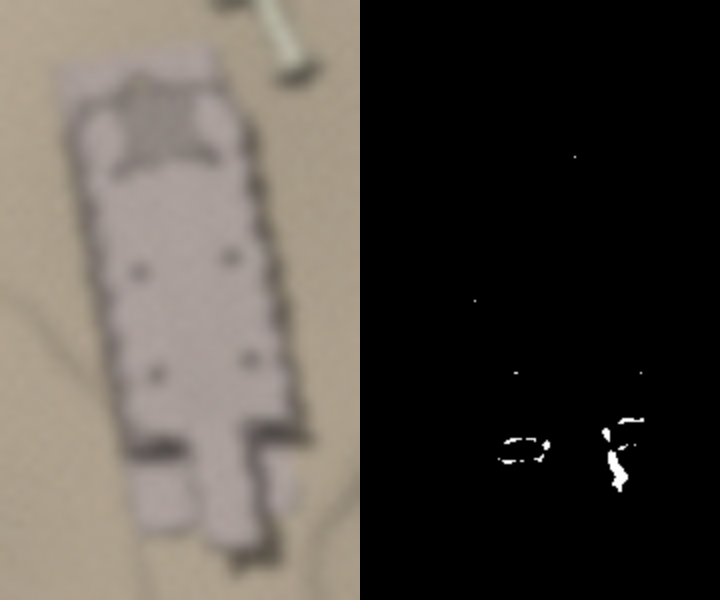

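Run:
```python
from h import *
np.set_printoptions(precision=4,suppress=True)
A=cv2.imread("pics/topavg.png")[...,::-1].astype(np.float32)
B=cv2.resize(A,None,fx=4,fy=4,interpolation=cv2.INTER_CUBIC); B=cv2.GaussianBlur(B,(0,0),3)
m=((B[...,0]-B[...,2]<23)&(B.mean(2)>110)).astype(np.uint8)
def comp(x,y,w,h):
    s=np.zeros_like(m); s[4*y:4*(y+h),4*x:4*(x+w)]=m[4*y:4*(y+h),4*x:4*(x+w)]
    c=max(cv2.findContours(s,0,cv2.CHAIN_APPROX_NONE)[0],key=cv2.contourArea); return (c[:,0,:]+.5)/4-.5
c=comp(183,170,90,95); print("bed",cv2.minAreaRect((ray("top",c,.06)[:,:2]*1000).astype(np.float32)))
a=np.radians(8.7)
for z in(.008,.038,.046):
  c=comp(303,170,37,82); P=ray("top",c,z)[:,:2]*1000
  u=P@[np.cos(a),np.sin(a)]; v=P@[-np.sin(a),np.cos(a)]
  print(z,"u",u.min(),u.max(),"v",v.min(),v.max(), cv2.minAreaRect(P.astype(np.float32)))
  # midline of v at slices
  if z>.04:
    for k in np.arange(-60,50,20):
      uu=np.percentile([u.min(),u.max()],50)+k; s=v[abs(u-uu)<4]; print(k,s.min(),s.max())
w=ray("top",np.array([[145,535],[290,510],[57,68],[210,45]])/8+[300,175]-.44,.008)*1000
print(w[:,:2], w[:,:2]@[np.cos(a),np.sin(a)], w[:,:2]@[-np.sin(a),np.cos(a)])
```

```text
bed ((509.9364318847656, 134.82431030273438), (228.3643798828125, 282.7437744140625), 84.00054168701172)
0.008 u 403.75336569889714 612.4996325058431 v -279.41470535182594 -203.48979487506796 ((538.8126831054688, -161.66990661621094), (208.7817840576172, 75.76875305175781), 8.499532699584961)
0.038 u 400.77117769336974 605.3925028110474 v -274.72521279717813 -200.30062054536444 ((533.22998046875, -158.54183959960938), (204.6560821533203, 74.27152252197266), 8.499540328979492)
0.046 u 399.9759275585625 603.4972682257687 v -273.4746814492721 -199.4501740574435 ((531.7412719726562, -157.70767211914062), (203.555908203125, 73.87226867675781), 8.499533653259277)
-60 -268.9691172421471 -200.28220086175838
-40 -271.94388416047474 -199.85020132195714
-20 -271.52658707083634 -199.56087834024856
0 -272.4454238084845 -199.87688960385603
20 -272.6784209816972 -199.4501740574435
40 -273.0560641771072 -199.6308223466962
[[ 448.889  -141.7194]
 [ 458.0427 -198.1275]
 [ 635.1116 -111.8894]
 [ 643.809  -172.6361]] [422.2874 422.8035 610.8795 610.2881] [-207.9881 -265.1318 -206.6695 -268.0328]
```

```bash
python3 -m jog '[[[40,44,0,-0.5],[40,44,0,-0.5],[40,44,0,-0.5],[40,44,0,-0.5],[40,44,0,-0.5],[40,44,0,-0.5],[40,44,0,-0.5],[40,44,0,-0.5]]]' 100 60; python3 -m jog '[[[30,34,0,0],[30,34,0,0],[29,33,0,0],[0,0,-40,0],[0,0,-40,0],[0,0,-30,0],[0,0,0,0],[0,0,0,0]]]'
```

```text
t: 1.3
tcp_pos: [0.4593, -0.256, 0.4049]
tool_rot: [0.759, -0.651, 0.0, 0.0]
force: [0.0, -0.3, 0.4]
finger_gap: 0.997
t: 2.3
tcp_pos: [0.5477, -0.1568, 0.2957]
tool_rot: [0.759, -0.651, 0.001, -0.0]
force: [0.9, -0.6, 0.3]
finger_gap: 0.998
```

```bash
python3 -m jog '[[[0,0,-30,0],[0,0,-30,0],[0,0,-20,0],[0,0,-15,0],[0,0,-12,0],[0,0,-11,0],[0,0,0,0],[0,0,0,0]]]'; python3 -m jog '[[[0,0,0,0],[0,0,0,0],[0,0,0,0],[0,0,0,0],[0,0,0,0],[0,0,0,0],[0,0,0,0],[0,0,0,0]]]' 0 80
```

```text
t: 3.3
tcp_pos: [0.5473, -0.1566, 0.177]
tool_rot: [0.759, -0.651, 0.0, -0.0]
force: [0.6, -0.8, -0.6]
finger_gap: 1.002
t: 4.3
tcp_pos: [0.5473, -0.1564, 0.1777]
tool_rot: [0.759, -0.651, 0.0, -0.0]
force: [-0.5, 1.3, 5.4]
finger_gap: 0.738
```

```bash
python3 -m jog '[[[0,0,0,0],[0,0,20,0],[0,0,40,0],[0,0,40,0],[0,0,40,0],[0,0,0,0],[0,0,0,0],[0,0,0,0]]]'
python3 - <<'E'
from h import *
A=avg("top");S=avg("side");cv2.imwrite("pics/t2.png",A[...,::-1]);cv2.imwrite("pics/s2.png",S[...,::-1])
x,y=proj("side",[.547,-.156,.17])[0].astype(int)
V=cv2.resize(S[max(0,y-75):y+75,x-70:x+70],None,fx=4,fy=4,interpolation=cv2.INTER_CUBIC)
cv2.imwrite("pics/c3.png",V[...,::-1].clip(0,255).astype(np.uint8)); print(x-70,max(0,y-75), manip.sense()["force"])
E
```

```text
t: 5.3
tcp_pos: [0.5461, -0.1561, 0.3141]
tool_rot: [0.759, -0.651, -0.003, 0.001]
force: [0.0, -0.4, -8.2]
finger_gap: 0.735
227 73 [-0.13219519  1.10713081 -8.51201593][ WARN:0@5.396] global loadsave.cpp:1063 imwrite_ Unsupported depth image for selected encoder is fallbacked to CV_8U.
```

View pics/c3.png

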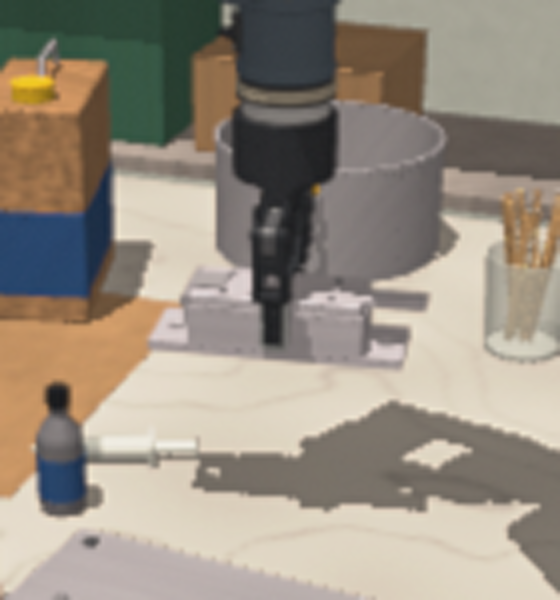

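```bash
python3 -m jog '[[[-4,43,0,-2],[-4,43,0,-2],[-4,43,0,-2],[-4,43,0,-2],[-4,43,0,-2],[-4,43,0,-2],[-3,40,0,-2.4],[0,0,0,0]]]'; python3 -m jog '[[[0,0,-20,0],[0,0,-20,0],[0,0,0,0],[0,0,0,0],[0,0,0,0],[0,0,0,0],[0,0,0,0],[0,0,0,0]]]'
cat > look.py <<'E'
from h import *
import sys
n=sys.argv[1]
for c in("top","side"):
    A=avg(c); cv2.imwrite(f"pics/{c}_{n}.png",A[...,::-1].clip(0,255).astype(np.uint8))
    x,y=np.array(proj(c,[.52,.142,.11])[0]).astype(int); x0,y0=max(0,x-40 if c=="top" else x-60),max(0,y-50 if c=="top" else y-60)
    h,w=(100,80) if c=="top" else (110,130)
    V=cv2.resize(A[y0:y0+h,x0:x0+w],None,fx=5 if c=="top" else 6,fy=5 if c=="top" else 6,interpolation=cv2.INTER_CUBIC)
    print(c,x0,y0); cv2.imwrite(f"pics/{c}c_{n}.png",V[...,::-1].clip(0,255).astype(np.uint8))
s=manip.sense(); print(np.round(s["tcp_pos"],4),np.round(s["force"],1),np.round(s["tool_rot"],4))
E
python3 look.py a
python3 - <<'E'
import cv2,numpy as np
a=cv2.imread("pics/topc_a.png"); b=cv2.imread("pics/sidec_a.png")
print(a.shape,b.shape)
E
```

```text
t: 6.7
tcp_pos: [0.5195, 0.1442, 0.317]
tool_rot: [-0.673, 0.74, 0.0, 0.0]
force: [0.2, -0.3, -8.4]
finger_gap: 0.735
t: 7.7
tcp_pos: [0.5201, 0.1415, 0.2769]
tool_rot: [-0.672, 0.741, -0.0, 0.0]
force: [0.2, 0.0, -7.9]
finger_gap: 0.738
top 182 163
side 209 155
[0.5201 0.1415 0.2766] [-0.5 -0.3 -8.5] [-6.715e-01  7.410e-01  1.000e-04 -1.000e-04]
(500, 400, 3) (660, 780, 3)
```

View pics/sidec_a.png

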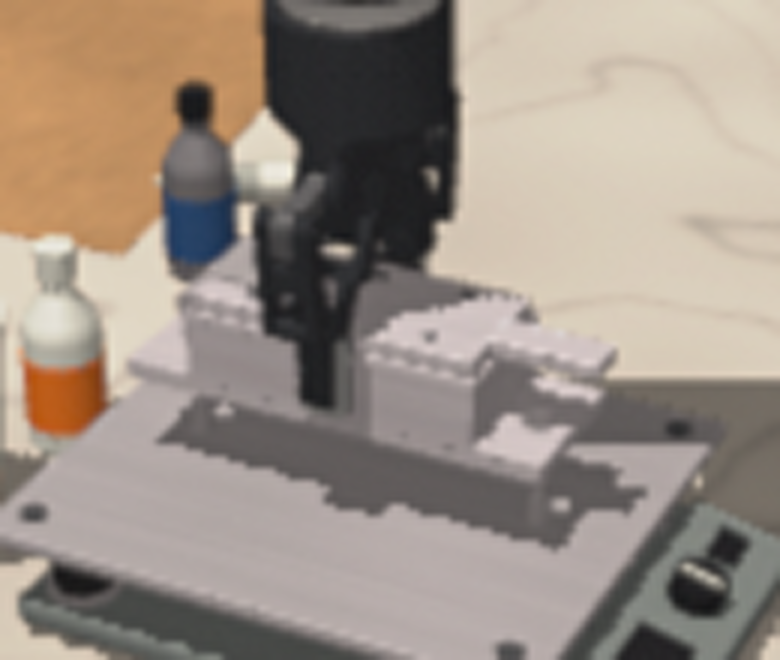

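Run:
```python
from h import *
np.set_printoptions(precision=1,suppress=True)
f=lambda p,z:ray("side",np.array(p)/6+[209,155]-.42,z)[0]*1000
a=np.radians(-5.6);R=np.array([[np.cos(a),-np.sin(a)],[np.sin(a),np.cos(a)]])
for p,z,m in(([545,475],.0995,[-95,32]),([130,376],.0995,[95,32]),([130,360],.1075,[95,32]),([550,463],.1075,[-95,32]),([603,392],.1075,[-95,-32])):
    w=f(p,z); print(p,"origin from it",w[:2]-R@m)
for p,m in(([560,500],[-80,0]),([224,404],[80,0])):
    w=f(p,.074); print("pin",p,w, "bed centre",w[:2]-R@m)
```

```text
[545, 475] origin from it [521.1 136.9]
[130, 376] origin from it [518.9 143.9]
[130, 360] origin from it [518.4 144. ]
[550, 463] origin from it [518.3 139.6]
[603, 392] origin from it [520.5 145.5]
pin [560, 500] [429.6 156.7  74. ] bed centre [509.3 148.9]
pin [224, 404] [588.1 136.3  74. ] bed centre [508.5 144.1]
```

View pics/topc_a.png

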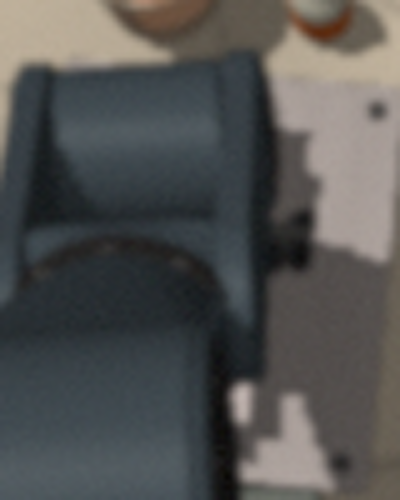

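Run:
```python
from h import *
np.set_printoptions(precision=1,suppress=True)
a=np.radians(-5.6);R=np.array([[np.cos(a),-np.sin(a)],[np.sin(a),np.cos(a)]])
for m in([-80,0],[80,0]):
  for z in(.06,.076):
    w=np.r_[np.array([.52,.1415])+R@np.array(m)/1000,z]; p=proj("side",w)[0]; print(m,z,"px",p,"crop",(p-[209,155]+.42)*6)
b=cv2.imread("pics/side0.png")
V=cv2.resize(b[195:285,205:335],None,fx=6,fy=6,interpolation=cv2.INTER_CUBIC); cv2.imwrite("pics/s0c.png",V)
```

```text
[-80, 0] 0.06 px [298.6 240.2] crop [539.9 513.7]
[-80, 0] 0.076 px [298.7 234.8] crop [540.7 481.4]
[80, 0] 0.06 px [242.5 225.2] crop [203.4 423.4]
[80, 0] 0.076 px [242.2 219.9] crop [201.8 392.2]
```

View pics/s0c.png

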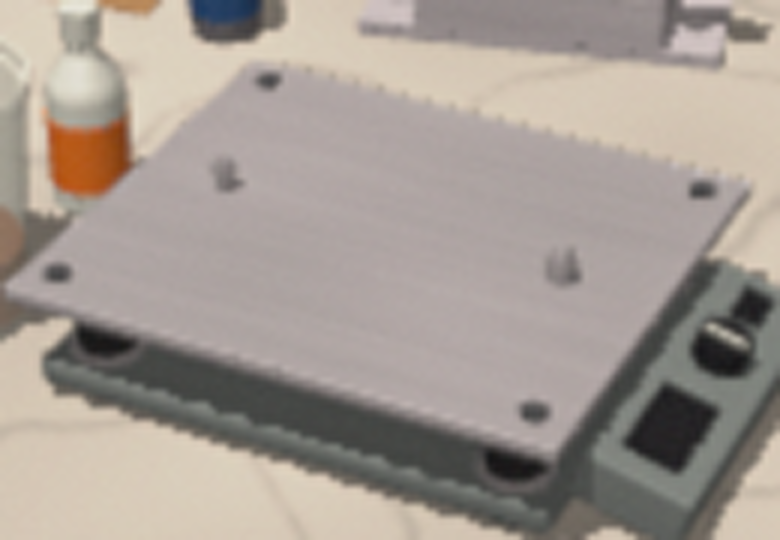

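Run:
```python
from h import *
np.set_printoptions(precision=1,suppress=True)
f=lambda p,z:ray("side",np.array(p)/6+[205,195]-.42,z)*1000
w=f([[268,80],[702,189],[57,272],[534,411]],.06); print(w[:,:2],w.mean(0))
d=w[[0,2]].mean(0)-w[[1,3]].mean(0); print(np.degrees(np.arctan2(d[1],d[0])))
p=f([[224,187],[563,282]],.06); print(p[:,:2],p.mean(0)); d=p[0]-p[1]; print(np.linalg.norm(d),np.degrees(np.arctan2(d[1],d[0])))
```

```text
[[618.9  45.7]
 [404.3  67.1]
 [637.6 220. ]
 [422.2 241.5]] [520.7 143.6  60. ]
-5.689350083055385
[[599.8 136.8]
 [438.8 155.2]] [519.3 146.   60. ]
162.0245938277902 -6.499093515250608
```

```bash
python3 -m jog '[[[0.5,0.7,-6,0],[0,0,-6,0],[0,0,-6,0],[0,0,-4,0],[0,0,-3,0],[0,0,-2,0],[0,0,0,0],[0,0,0,0]]]'; python3 -m jog '[[[0,0,-1,0],[0,0,-1,0],[0,0,-1,0],[0,0,-1,0],[0,0,0,0],[0,0,0,0],[0,0,0,0],[0,0,0,0]]]'
```

```text
t: 9.1
tcp_pos: [0.5207, 0.1422, 0.2499]
tool_rot: [-0.672, 0.741, -0.0, 0.0]
force: [1.1, -0.5, -8.5]
finger_gap: 0.74
t: 10.1
tcp_pos: [0.5204, 0.1423, 0.2456]
tool_rot: [-0.671, 0.741, 0.0, -0.0]
force: [-1.7, 2.0, -8.8]
finger_gap: 0.733
```

```bash
python3 -m jog '[[[0,0,-1,0],[0,0,-1,0],[0,0,-1,0],[0,0,-1,0],[0,0,0,0],[0,0,0,0],[0,0,0,0],[0,0,0,0]]]';  python3 -m jog '[[[0,0,-1,0],[0,0,0,0],[0,0,-1,0],[0,0,0,0],[0,0,-1,0],[0,0,0,0],[0,0,0,0],[0,0,0,0]]]'
```

```text
t: 11.1
tcp_pos: [0.5204, 0.1423, 0.2416]
tool_rot: [-0.671, 0.741, 0.0, -0.0]
force: [-2.8, 4.1, -5.7]
finger_gap: 0.729
t: 12.1
tcp_pos: [0.5204, 0.1423, 0.2387]
tool_rot: [-0.671, 0.741, 0.0, -0.0]
force: [-2.9, 4.5, -5.7]
finger_gap: 0.732
```

```bash
python3 -m jog '[[[-0.4,0.6,0,0],[0,0,0,0],[0,0,-0.5,0],[0,0,0,0],[0,0,-0.5,0],[0,0,0,0],[0,0,0,0],[0,0,0,0]]]'; python3 -c "
from h import *;s=manip.sense();print(s['ft_torque'],s['force'],s['tcp_pos'])"
```

```text
t: 13.1
tcp_pos: [0.5203, 0.1427, 0.2377]
tool_rot: [-0.672, 0.741, -0.0, 0.0]
force: [-3.0, 0.8, -6.8]
finger_gap: 0.733
[ 0.12791621  0.41064936 -0.11506816] [-2.99067223  0.83374263 -6.76818568] [0.52027007 0.1426823  0.23774283]
```

```bash
python3 -m jog '[[[-0.4,0.1,0,0],[0,0,-0.5,0],[0,0,0,0],[0,0,-0.5,0],[0,0,0,0],[0,0,0,0],[0,0,0,0],[0,0,0,0]]]'; python3 look.py b
```

```text
t: 14.1
tcp_pos: [0.5201, 0.1428, 0.2377]
tool_rot: [-0.672, 0.741, -0.001, 0.0]
force: [-4.2, -2.1, 5.2]
finger_gap: 0.734
top 182 163
side 209 155
[0.5201 0.1428 0.2377] [-4.4 -0.6  5.6] [-6.716e-01  7.409e-01 -6.000e-04  5.000e-04]
```

View pics/sidec_b.png

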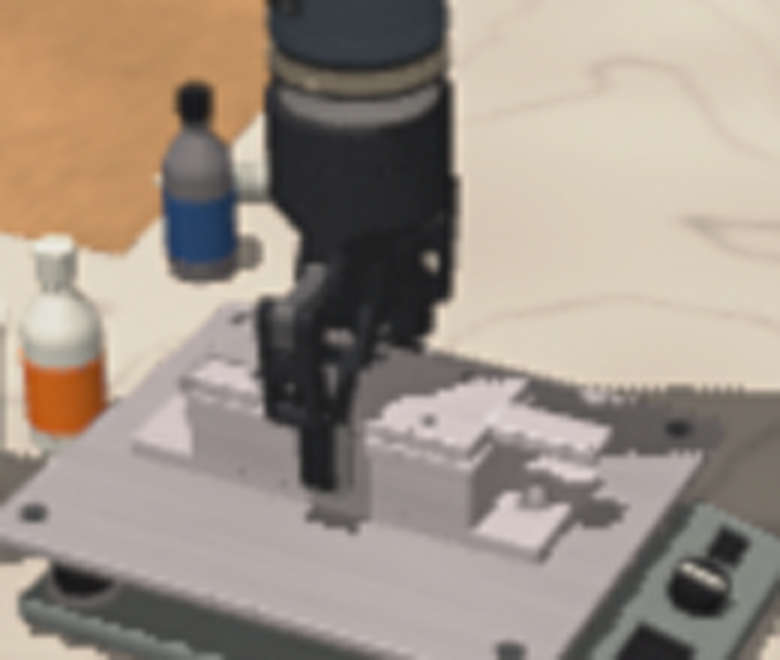

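Seated: the front pin shows through its ear at (537,493), the ear lies on the bed, and Fz has turned upward. Next I release, rise and move over the tongue.

```bash
python3 -m jog '[[[0,0,0,0],[0,0,0,0],[0,0,0,0],[0,0,0,0],[0,0,0,0],[0,0,10,0],[0,0,25,0],[0,0,30,0]]]' 100 25; python3 -m jog '[[[-22,2,0,0],[-24,2.4,0,0],[-24,2.4,0,0],[-21.5,2,0,0],[0,0,0,0],[0,0,0,0],[0,0,0,0],[0,0,0,0]]]' 50; python3 look.py c
```

```text
t: 15.5
tcp_pos: [0.5196, 0.1429, 0.3025]
tool_rot: [-0.672, 0.741, 0.0, -0.0]
force: [0.4, -0.3, 0.3]
finger_gap: 1.001
t: 16.5
tcp_pos: [0.429, 0.1516, 0.3017]
tool_rot: [-0.671, 0.741, -0.0, 0.0]
force: [0.3, -0.5, -0.6]
finger_gap: 0.498
top 182 163
side 209 155
[0.4283 0.1517 0.3017] [-0.5 -0.7  0.1] [-0.6715  0.741   0.     -0.    ]
```

View pics/sidec_c.png

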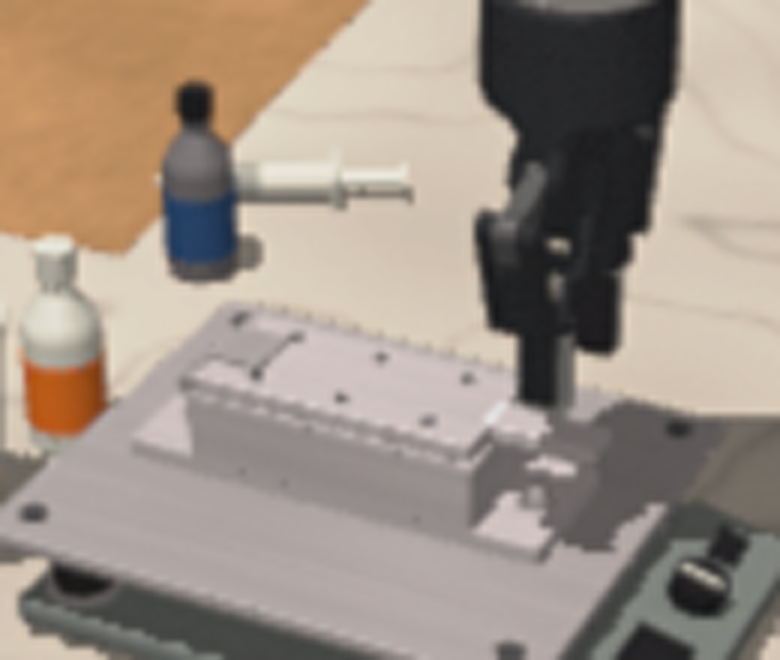

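```bash
python3 -m jog '[[[0,0,-12,0],[0,0,-12,0],[0,0,-11,0],[0,0,-11,0],[0,0,0,0],[0,0,0,0],[0,0,0,0],[0,0,0,0]]]'; python3 -m jog '[[[0,0,0,0],[0,0,0,0],[0,0,0,0],[0,0,0,0],[0,0,0,0],[0,0,0,0],[0,0,0,0],[0,0,0,0]]]' 0 25;  python3 -c "
from h import *;s=manip.sense();print(s['ft_torque'],s['force'],s['tcp_pos'])"
```

```text
t: 17.9
tcp_pos: [0.4284, 0.1517, 0.2561]
tool_rot: [-0.672, 0.741, -0.0, 0.0]
force: [-0.2, 0.4, 0.0]
finger_gap: 0.497
t: 18.9
tcp_pos: [0.4284, 0.1518, 0.2559]
tool_rot: [-0.671, 0.741, -0.0, 0.0]
force: [-0.4, 1.4, 6.0]
finger_gap: 0.226
[ 0.27232977  0.11930138 -0.0290406 ] [-0.36154481  1.35919359  6.0472756 ] [0.42838133 0.15176525 0.25593451]
```

```bash
python3 -m jog '[[[0.4,0,7.7,0],[0.8,-0.1,7.7,0],[1.2,-0.1,7.7,0],[1.5,-0.1,7.6,0],[1.9,-0.2,7.5,0],[2.2,-0.2,7.5,0],[2.6,-0.3,7.3,0],[2.9,-0.3,7.2,0]]]';  python3 -c "
from h import *;s=manip.sense();print(s['ft_torque'],s['force'],s['tcp_pos'])"
```

```text
t: 19.9
tcp_pos: [0.4419, 0.1503, 0.3163]
tool_rot: [-0.671, 0.741, 0.0, -0.0]
force: [1.0, 1.4, -3.7]
finger_gap: 0.222
[0.26654582 0.0908129  0.02708331] [ 0.9710153   1.39198111 -3.73474863] [0.4418927  0.15032733 0.31632385]
```

```bash
python3 -m jog '[[[3.3,-0.3,7.0,0],[3.7,-0.4,6.8,0],[4.0,-0.4,6.6,0],[4.3,-0.4,6.5,0],[4.6,-0.4,6.2,0],[4.9,-0.5,6.0,0],[5.2,-0.5,5.8,0],[5.5,-0.6,5.5,0]]]'; python3 -m jog '[[[0,0,0,0],[0,0,0,0],[0,0,0,0],[0,0,0,0],[0,0,0,0],[0,0,0,0],[0,0,0,0],[0,0,0,0]]]'; python3 look.py d
```

```text
t: 20.9
tcp_pos: [0.4774, 0.1468, 0.3666]
tool_rot: [-0.671, 0.741, 0.0, -0.0]
force: [-1.0, 1.9, -2.2]
finger_gap: 0.227
t: 21.9
tcp_pos: [0.4772, 0.1469, 0.3663]
tool_rot: [-0.672, 0.741, 0.0, -0.0]
force: [-3.9, 2.5, 3.6]
finger_gap: 0.223
top 182 163
side 209 155
[0.4772 0.1469 0.3663] [-3.7  2.1  4.2] [-6.715e-01  7.410e-01  2.000e-04 -1.000e-04]
```

View pics/sidec_d.png

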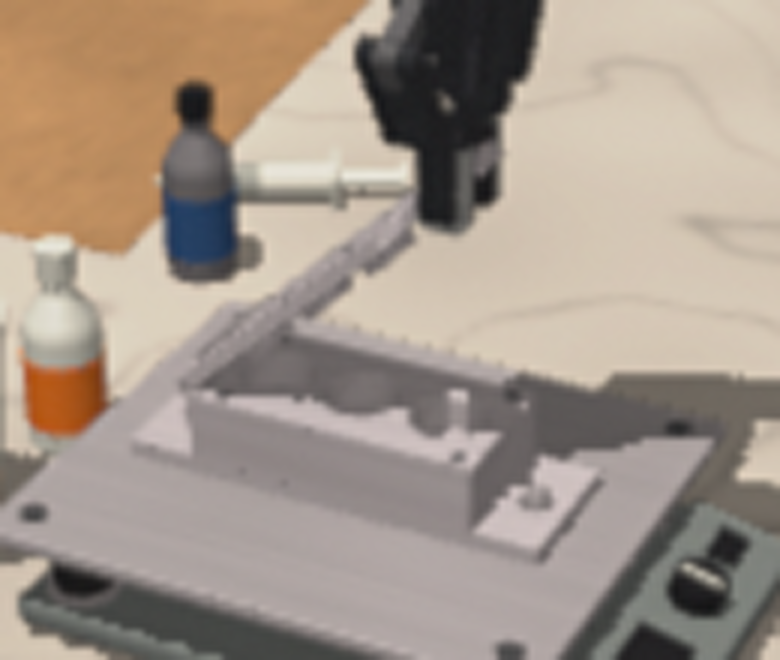

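Run:
```python
from h import *
c=manip.camera_info("side"); R=np.array(c["R"]); C=-R.T@np.array(c["t"])
a=np.radians(-5.6); ex=np.array([np.cos(a),np.sin(a),0]); ey=np.array([-np.sin(a),np.cos(a),0]); O=np.array([.520,.1428,.06])
print("cam in mould",(C-O)@ex,(C-O)@ey)
A=cv2.imread("pics/side_d.png"); G=cv2.resize(A[155:265,209:339],None,fx=6,fy=6,interpolation=cv2.INTER_CUBIC).astype(int)
V=cv2.resize(A[178:225,235:285],None,fx=12,fy=12,interpolation=cv2.INTER_CUBIC); cv2.imwrite("pics/cov.png",V)
def pl(uv,y):
    P=ray("side",uv,.1)[0]; d=P-C; k=(y-(C-O)@ey)/(d@ey); X=C+k*d-O; return X@ex*1000,X[2]*1000
for y,p,q in((.029,[200,345],[350,237]),(.029,[200,372],[345,270]),(.010,[350,237],[410,195])):
    u=pl(np.array(p)/6+[209,155]-.42,y); v=pl(np.array(q)/6+[209,155]-.42,y); print(y,u,v,np.degrees(np.arctan2(v[1]-u[1],u[0]-v[0])))
```

```text
cam in mould -0.4369223678234494 0.8400001655142811
0.029 (np.float64(61.21079645871056), np.float64(60.95113351258191)) (np.float64(-9.566497880183718), np.float64(128.31380767716766)) 43.58401956453025
0.029 (np.float64(61.88667884465598), np.float64(47.72824908885248)) (np.float64(-7.078133587381608), np.float64(112.96768668499985)) 43.4099351885398
0.01 (np.float64(0.4455364870017254), np.float64(116.65075414618492)) (np.float64(-26.363453130739803), np.float64(141.6400334852589)) 42.987985687452365
```

View pics/cov.png

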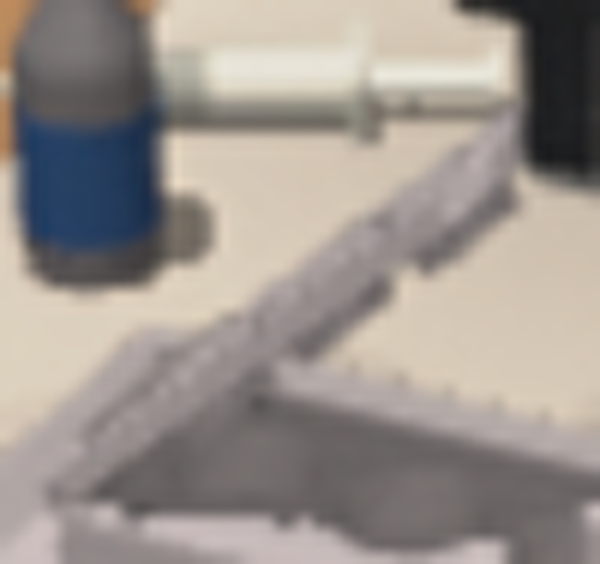

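Run:
```python
from h import *
c=manip.camera_info("side"); R=np.array(c["R"]); C=-R.T@np.array(c["t"])
a=np.radians(-5.6); ex=np.array([np.cos(a),np.sin(a),0]); ey=np.array([-np.sin(a),np.cos(a),0]); O=np.array([.520,.1428,.06])
def pl(p,y):
    d=ray("side",np.array(p)/12+[235,178]-.46,.1)[0]-C; k=(y-(C-O)@ey)/(d@ey); X=C+k*d-O; return np.array([X@ex*1000,X[2]*1000])
def ang(p,y,off):
    w=pl(p,y); v=w-[66,38]; return w.round(1),np.degrees(np.arctan2(v[1],-v[0])-np.arcsin(off/np.hypot(*v))).round(1)
for p,y,o in(([520,100],.010,8),([518,175],.010,0),([385,215],.029,8),([390,280],.029,0),([240,320],.029,8),([410,262],.010,0)):print(p,ang(p,y,o))
print("baseline upper",[np.degrees(np.arctan2(*( (pl(q,.029)-pl(p,.029))*[-1,1])[::-1])) for p,q in(([90,435],[380,222]),([65,495],[262,375]))])
s=manip.sense();g=np.array(s["tcp_pos"])-[0,0,.155]-O;print("grip in mould",g@ex*1000,g[2]*1000,s["force"])
v=np.array([g@ex*1000-66,g[2]*1000-38]);print(np.degrees(np.arctan2(v[1],-v[0])-np.arcsin(4/np.hypot(*v))))
```

```text
[520, 100] (array([-28.9, 145.4]), np.float64(45.3))
[518, 175] (array([-28.4, 128.7]), np.float64(43.9))
[385, 215] (array([ -8.7, 124.4]), np.float64(45.1))
[390, 280] (array([ -9.6, 110.1]), np.float64(43.6))
[240, 320] (array([24.6, 92.5]), np.float64(46.1))
[410, 262] (array([ -4.2, 103.3]), np.float64(42.9))
baseline upper [np.float64(44.100214154761765), np.float64(40.680265259927694)]
grip in mould -43.02745935327173 151.33452419428968 [-3.67348105  2.11708053  4.23448954]
44.6521785904967
```

```bash
python3 -c "
from h import *
print(manip.sign_off()); s=manip.sense(); print(s['t'],s['force'],s['finger_gap'],s['tcp_pos'])"
```

```text
the job is handed in; nothing more can be done
None
the job is handed in; nothing more can be done
```

The mould is on the vibrating table with both pins through its holes and its tongue on the robot's side. I let go of it, then took the cover by its tongue. The arm is holding the cover about 45° open with a 25 N grip. I handed the job in at about 22 s of robot time.

**What the last checks showed**
- **Seating:** On lowering, the bed stopped the mould at the expected height. The side picture shows the front pin standing through its ear. After the cover was lifted, the mould stood where it had been, flush on the bed. I did not see the rear pin in its hole directly.
- **Angle:** The arm's own travel gives 44.7–45°. Single-edge readings from the picture scatter between 41° and 46°, most of them 43–45°, and their accuracy is only about 1°. I left the angle as it was.
- **Grip:** The fingers stand about 19 mm apart on the 20 mm tongue. A leftover force of about 6 N pushes lightly towards the hinge and down, which holds the mould on the bed.
- **Forces and bystanders:** Reported wrist forces stayed below about 10 N. The bystanders visible in the side crop stand where they were. I did not re-measure the rest, but the arm passed above or clear of them.

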